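# Refit the desiccant cartridge of the specimen drying cabinet

### The job

The dried-out desiccant cartridge stands on the desk; refit it to the drying cabinet. Slide the port's shutter fully open by its tab, put the cartridge into the sloping port, press it in against the spring, turn it a quarter turn clockwise without forcing it and let the spring lift it into its seat, so that it stays locked with its grip bar level across the panel. Leave the other things on the desk where they are, and let go of everything.

Things in the scene. Friction and masses are not known exactly. Their poses are not given: they have to be found in the camera images.
- cartridge: white perforated desiccant cartridge with a grey top, 95 mm tall, about 0.2 kg, standing upright and loose on the desk. Origin: centre of its flat underside; z: its axis, towards the grip. Barrel 44 mm wide up to z = 52 mm, its lowest 6 mm tapered to 36 mm; round flange 68 mm wide at z = 52 to 60 mm. Half a turn about z makes no difference.
- grip (a point): centre of the cartridge's grip bar, on its axis, 82 mm above its underside. The bar is 60 mm long along cartridge x, 24 mm wide along y, and stands from the flange (z = 60 mm) to z = 95 mm: hold it across its width.
- lug_line (a point): on the cartridge's axis, level with its two bayonet lugs, which stick out along cartridge +x and -x (in line with the grip bar) to 31.5 mm from the axis; each 10 mm wide, z = 33.5 to 41.5 mm above the underside.
- port: bayonet port in the sloping top panel of the grey drying cabinet (fixed; 200 mm deep, 230 wide, 85 high in front, 167 behind), 55 mm right of its middle. Origin: centre of the port on the panel. z: port axis, out of the panel, 28 degrees from vertical, leaning to the cabinet's front; x: up the slope; y: level, to the left along the panel. Below the panel lies a guide tube 48 mm wide.
- port_mouth (a point): centre of the top of the port's aluminium collar (88 mm wide), 24 mm out from the panel. The collar's lip, z = 16 to 24 mm in the port frame, has a 50 mm bore and, at +x and -x, two entry slots for the lugs, 18 mm wide: the cartridge enters with its z along port z and its grip bar along port x, within about 8 degrees.
- port_seat (a point): where the underside of the locked cartridge rests, port z = -22 mm. To lock: press the underside below z = -25.5 mm (flange meets collar at -28), turn 90 degrees clockwise seen from outside (negative about port z; rigid stop at 97), bar along port y; let go: the spring lifts the lugs 3.5 mm into seats under the lip (8 degrees of play). If not pressed in it cannot turn.
- plunger (a joint): sprung plate inside the port that the cartridge's underside presses; 0 = free, with the plate at port z = -18 mm, grows in m as it is pressed in (0.004 when the cartridge is locked, 0.010 with the flange on the collar). It pushes back with 5 N at 0 and 9 N at 0.010.
- shutter (a joint): flat steel shutter under the collar, which bars the port: 0 m = shut, 0.058 m = fully open. It slides along port +y (left, away from the collar), with 1.5 N of friction, and stays where it is left. The cartridge passes only when it is beyond about 0.052 m.
- shutter_tab (a point): centre of the shutter's upright black tab, left of the collar (70 mm from the port's axis when shut): 18 mm along port x, 12 mm along port y, from 10 to 40 mm above the panel; this point is 25 mm above the panel. It moves with the shutter.
- tape: bystander: roll of brown tape, 98 mm across, 48 mm high; origin at the centre of its underside
- petri_dish: bystander: clear round dish with small stones, 60 mm across, 13 mm high; origin at the centre of its underside
- pyrite_box: bystander: clear specimen box on a black foot, 44x41x31 mm; origin at the centre of its underside
- loupe: bystander: folding loupe, 36x26x16 mm; origin at the centre of its underside
Mind the look-alikes: they are no part of the job. Leave any blue or purple look-alike of the cartridge alone.

How it is judged (in metres and radians):
On the way, in this order (a step that is already met when the one before it is completed fails the run):
1. the shutter is slid open (value of joint shutter above 0.052 m), for 0.1 s.
2. the cartridge is pressed into the port against its spring, its lugs below the lip (z of cartridge in the frame of port between -0.032 and -0.0245 m and x of cartridge in the frame of port between -0.006 and 0.006 m and y of cartridge in the frame of port between -0.006 and 0.006 m), for 0.05 s.
At the end, for the whole second after the job is handed in: The shutter is open (at least 50 mm) and the cartridge rests locked in the port: its lugs up in the seats (underside 22 mm below the panel, within 2 mm), grip bar along the panel's level direction within 0.22 rad, axis along the port's within 0.12 rad and 6 mm, at rest (value of joint shutter above 0.05 m and z of cartridge in the frame of port between -0.0242 and -0.02 m and x of cartridge in the frame of port between -0.006 and 0.006 m and y of cartridge in the frame of port between -0.006 and 0.006 m and angle between the x axis of cartridge and the y axis of port, either way round below 0.22 rad and angle between the z axis of cartridge and the z axis of port, either way round below 0.12 rad and linear speed of cartridge below 0.02 m/s); the robot touches nothing.
It fails at once if a bystander (tape, dish, specimen box or loupe) is moved by more than 40 mm (distance of any of tape, petri_dish, pyrite_box, loupe from where it was at the start of the episode above 0.04 m).
It fails at once if the cartridge is forced against the port (over 200 N: turned hard without being pressed in, or far past the stop) (contact force between cartridge and port above 200 N).
It also fails if it takes over 53 s, if anything falls off the work surface, if the arm or the gripper's body presses on something with over 40 N, if the wrist force passes 120 N, or if a joint passes its speed limit or range.

### The arm

A 6-joint arm with a two-finger parallel gripper is mounted at the origin on a cart in front of the work surface, level with it; the furniture and walls round the work are solid. World frame = base frame: x ahead of the robot, y to its left, z up, the work surface at z = 0. Lengths are in m, angles in degrees, forces in N, time in s.
With the tool pointing down it reaches from about 0.35 to 0.85 m from the base axis. Payload 8.1 kg.
Tool frame: the origin (TCP) lies on the front face of the gripper's body, between the roots of the fingers; the fingertips stand 73 mm ahead of it and the grasp point (between the pads) lies 54 mm ahead of it; z points along the fingers, y is the line along which they close (so a half turn about z gives the same grasp; the last joint's range is limited). The gripper opens to 85 mm and grips with 20 to 120 N. Pads are 22 mm wide; open, the fingers measure 114 mm over their backs; the gripper's body (76 mm by 85 mm) begins 54 mm behind the grasp point. The pads swing forward as they close: fully open they stand 13 mm farther back than shut.
Start: joints at [64.549, 7.471, 85.268, -0, 87.261, -4.893], TCP at [0.211, 0.562, 0.304] pointing down, gripper open.
Joint ranges: [-169.43, 169.43], [-51.17, 129.36], [1.28, 143.12], [-76.62, 256.62], [0, 156.53], [-152.29, 152.29]. Speed limits (degrees/s): [136.94, 136.94, 159.86, 180, 180, 180].

### API

Orientations are given as [roll, pitch, yaw] about the fixed x, y, z axes, in that order (R = Rz(yaw) Ry(pitch) Rx(roll)).
In Python, from station import sense, snapshot, close_job gives the robot as it stands.
- The arm moves only by the tool servo_tool, never from a script. Its argument "rows" is one flat list of numbers, 7 for each row, row after row: the finger opening in mm, from 0 to 85.4, then the shift along the world's x, y, z in a scale on which 1.0 is 400 mm, then the turn, a rotation vector about the world's x, y, z in fractions of the full range, 1 being 60 degrees. In form: [jaw, dx, dy, dz, rx, ry, rz, jaw, dx, dy, dz, rx, ry, rz, ...]. A call has exactly 8 rows; each row is the pose to reach, as a shift and turn from the pose commanded when the call began; what a row does not reach only later rows make up. A row lasts 1/8 s, in which the tool goes at most 62.5 mm and 10.7 degrees, less where a joint would pass 70% of its speed; a pose out of reach is approached as far as the arm can. A call with a gripper value outside its range is refused whole. The fingers move at their own pace and stop on an object; "newtons" is the grip in N (left out, the last holds). Time passes only in rows, so rows that repeat a pose let the fingers close, or fill a call up. It gives the time, the measured TCP pose, the force, the opening and the grip force at its end, in the units of the state.
- sense(): the state, without advancing time (a new reading comes with each control period).
- snapshot(name): name is "scene" or "top" or "wrist"; returns a dict with "frame" (400x640x3 uint8, blue, green, red), "fx", "fy", "cx", "cy" (pixels), "rvec" (rotation vector, rad) and "tvec" (3), from world to camera coordinates, as OpenCV has them; the wrist camera has in their place "mount" (4x4, takes a point from camera to tool coordinates, whose origin is the TCP and whose axes are the flange's). Camera axes: x right, y down, z forward; pixel columns grow to the right and rows downward; lengths in m; the calibration is good to about 2 mm. A picture is of the moment at which its call begins: read the wrist's pose just before it. There is no depth.
- close_job(): hands the job in; it is judged then, once.
The state is a dict: "clock": time; "joint_pos": joint angles; "qd": joint speeds; "effort": joint torques, N m; "eef_pos": TCP position; "tool_rot": TCP orientation; "ft_force": force on the tool from outside, world axes, zero at the start; "moment": the same for the moment, N m; "width": finger opening in m; "grasp_force": force on a finger pad.
Only numpy, scipy, OpenCV 4.12 (cv2) and the standard library are available. Lean on these libraries where they do the work, as an engineer would, in place of code of your own. Each camera call takes 0.05 s, during which the arm holds its last target. There are 200 camera calls.

## Working session

There is one attempt and no reset: what is moved stays moved. The work goes in short steps, Python scripts to look and compute and a tool call to move; the robot and the scene stay as the last step left them, time stands still between calls to the robot, and variables do not carry over. Pictures are saved under pics/ and viewed, at most 10 in all, crops included, and the job is handed in when it is done.

Besides the shell and the picture viewer there is one more tool, called by a JSON object that holds its "method" and its "body", one argument or row to a line. servo_tool: Moves the arm, as the interface text tells. Its arguments: {"type":"object","properties":{"rows":{"type":"array"},"newtons":{"type":"number"}},"required":["rows"]}

```bash
mkdir -p pics; cat > h.py <<'E'
import numpy as np, cv2
from scipy.spatial.transform import Rotation as R
from station import sense, snapshot
E
python3 - <<'E'
from h import *
s=sense(); print(s['clock'],s['eef_pos'],s['tool_rot'],s['width'])
a=snapshot('scene');b=snapshot('top')
import pickle
pickle.dump((a,b),open('ab.pkl','wb'))
for n,i in (('scene',a),('top',b)):
    cv2.imwrite(f'pics/{n}.png',i['frame']); r=cv2.Rodrigues(np.array(i['rvec']))[0]; print(n,i['fx'],i['cx'],-r.T@np.array(i['tvec']).ravel(), r[2])
E
```

```text
0.0 [0.2104838  0.56142339 0.30283423] [-1.79893730e+02 -9.29880701e-03  1.59442044e+02] 0.0854071931056792
scene 429.72969488685237 316.23626946973405 [-0.04884773 -0.70512991  0.56346954] [ 0.50573775  0.76340176 -0.40180478]
top 459.41923042010586 318.70893662752496 [0.41244603 0.15228859 1.39342389] [ 0.06338187 -0.00265435 -0.99798582]
```

View pics/scene.png

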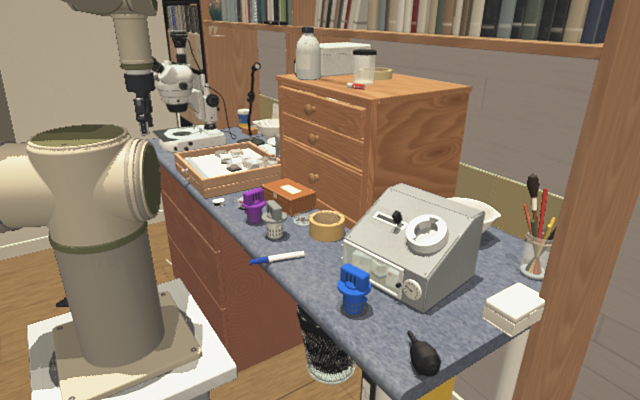

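View pics/top.png

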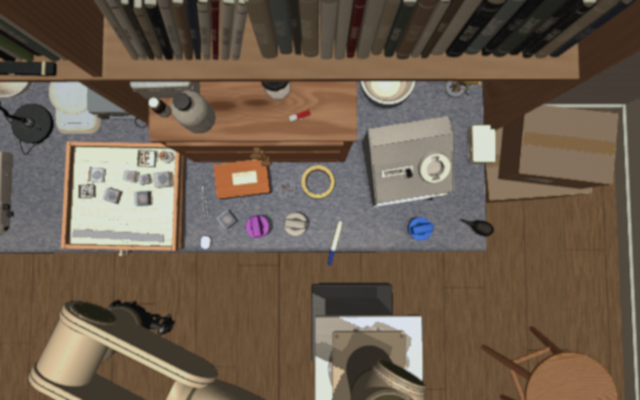

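Candidates: white/grey cartridge at scene (273,220) / top (295,224); blue look-alike at (353,290) / (420,228); purple at (254,207) / (258,226). The white and grey one fits the description. A close crop will check it, together with the port.

```bash
python3 - <<'E'
from h import *
import pickle
a,b=pickle.load(open('ab.pkl','rb'))
def c(i,x,y,w,h,k=5): return cv2.resize(i['frame'][y:y+h,x:x+w],None,fx=k,fy=k,interpolation=cv2.INTER_CUBIC)
# each 80x60 @5 =400x300
im=np.vstack([np.hstack([c(b,255,195,80,60),c(b,370,130,100,75,4)]),np.hstack([c(a,235,185,80,60),c(a,370,195,100,75,4)])])
cv2.imwrite('pics/crop.png',im)
E
```

```text
(no output)
```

View pics/crop.png

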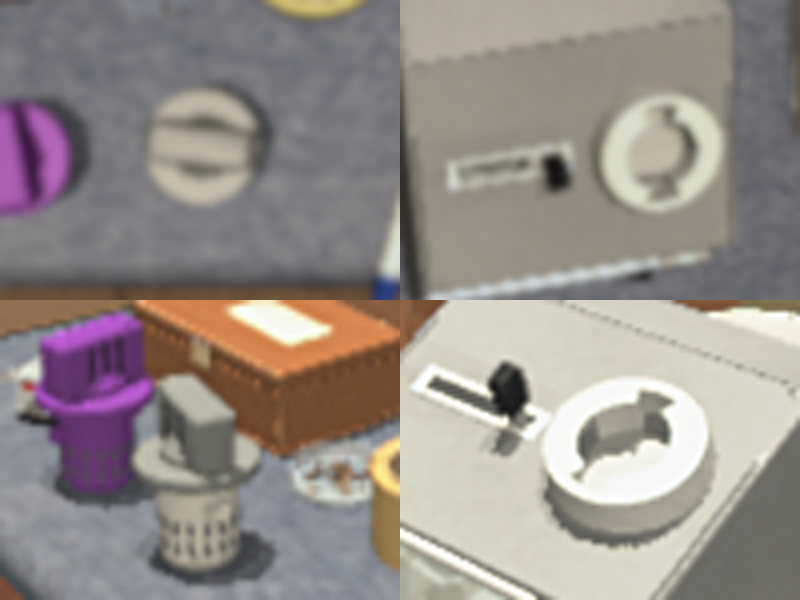

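The crop shows the grey and white perforated cartridge with its bar running almost left to right in the top view, at about (296,224). The purple one is 38 px to its left, with its bar vertical. The collar is at top (435.5,168) / scene (427,230) and the black tab at top (409,173) / scene (397,217).

```bash
cat >> h.py <<'E'
def ray(i,u,v):
    r=cv2.Rodrigues(np.array(i['rvec'],float))[0]; t=np.array(i['tvec'],float).ravel()
    d=r.T@np.array([(u-i['cx'])/i['fx'],(v-i['cy'])/i['fy'],1]); return -r.T@t,d
def atz(i,u,v,z):
    o,d=ray(i,u,v); return o+d*(z-o[2])/d[2]
def tri(*obs):
    A=0;B=0;
    for i,u,v in obs:
        o,d=ray(i,u,v); d=d/np.linalg.norm(d); P=np.eye(3)-np.outer(d,d); A=A+P;B=B+P@o
    return np.linalg.solve(A,B)
def proj(i,p): return cv2.projectPoints(np.atleast_2d(np.array(p,float)),np.array(i['rvec'],float),np.array(i['tvec'],float),np.array([[i['fx'],0,i['cx']],[0,i['fy'],i['cy']],[0,0,1]]),None)[0][:,0]
E
python3 - <<'E'
from h import *
import pickle
np.set_printoptions(precision=4,suppress=True)
a,b=pickle.load(open('ab.pkl','rb'))
T=lambda x,y:(b,370+(x-400)/4,130+y/4)
S=lambda x,y:(a,370+(x-400)/4,195+(y-300)/4)
print('flange',tri((b,296,224.4),(a,274.4,217)), atz(b,296,224.4,.06))
l=atz(b,255+152/5,195+142/5,.095);r=atz(b,255+255/5,195+152/5,.095);print('bar',l,r,r-l,np.degrees(np.arctan2(*(r-l)[1::-1])), (l+r)/2)
print('mouth',tri(T(662,152),S(627,440)))
print('tab',tri(T(556,172),S(508,388)))
for n,(p,q) in {'ridge':((412,62),(728,12))}.items():
    p=atz(*T(*p),.167);q=atz(*T(*q),.167);print(n,p,q,np.linalg.norm(p-q),np.degrees(np.arctan2((q-p)[1],(q-p)[0])))
for t in [('f',(420,292),(700,255))]:
    p=atz(*T(*t[1]),.085);q=atz(*T(*t[2]),.085);print(p,q,np.linalg.norm(p-q),np.degrees(np.arctan2((q-p)[1],(q-p)[0])))
print('slot', tri(T(662,105),S(655,400)),tri(T(664,190),S(580,473)))
for n,p in {'purple':(258,226),'tape':(318,182),'blue':(420,228)}.items(): print(n,atz(b,*p,.05))
E
```

```text
flange [0.4269 0.215  0.055 ] [0.4267 0.2148 0.06  ]
bar [0.4293 0.2431 0.095 ] [0.4234 0.1849 0.095 ] [-0.0058 -0.0581  0.    ] -95.7284094983806 [0.4263 0.214  0.095 ]
mouth [ 0.5794 -0.1718  0.1443]
tab [ 0.5652 -0.098   0.1477]
ridge [0.6373 0.0022 0.167 ] [ 0.6708 -0.2117  0.167 ] 0.21648432478535504 -81.10475483689028
[ 0.4867 -0.0118  0.085 ] [ 0.5125 -0.2122  0.085 ] 0.20208449205789528 -82.6554342016658
slot [ 0.6075 -0.1668  0.1583] [ 0.5515 -0.1725  0.1343]
purple [0.4225 0.3262 0.05  ]
tape [0.551  0.1506 0.05  ]
blue [ 0.4151 -0.1468  0.05  ]
```

```bash
cat >> h.py <<'E'
np.set_printoptions(precision=4,suppress=True)
def port_axes(yaw):
    y=np.radians(yaw);t=np.radians(28);h=np.array([np.cos(y),np.sin(y),0])
    px=np.cos(t)*h+[0,0,np.sin(t)];pz=-np.sin(t)*h+[0,0,np.cos(t)];return np.c_[px,np.cross(pz,px),pz]
def tool(pax,deg):  # tool z=-pz, tool y = px turned deg about pz
    c,s=np.cos(np.radians(deg)),np.sin(np.radians(deg)); y=c*pax[:,0]+s*pax[:,1]; z=-pax[:,2]; return np.c_[np.cross(y,z),y,z]
def cur():
    s=sense(); return np.array(s['eef_pos']),R.from_euler('xyz',s['tool_rot'],degrees=True).as_matrix(),s
def delta(p,Rm,frm=None):
    p0,R0,s=cur() if frm is None else frm
    print('shift mm',(np.array(p)-p0)*1e3,'rotvec',R.from_matrix(Rm@R0.T).as_rotvec())
def wrist(name=None):
    p,Rm,s=cur(); w=snapshot('wrist'); M=np.eye(4);M[:3,:3]=Rm;M[:3,3]=p
    C=np.linalg.inv(M@np.array(w['mount'])); w['rvec']=cv2.Rodrigues(C[:3,:3])[0];w['tvec']=C[:3,3]
    if name: cv2.imwrite(name,w['frame'])
    return w
E
python3 - <<'E'
from h import *
A=port_axes(9);m=np.array([.5794,-.1718,.1443]);print(A)
delta(m+A@[0,.04,.19],tool(A,0))
w=wrist();print(w['mount'],w['fx'])
E
```

```text
[[ 0.8721 -0.1564 -0.4637]
 [ 0.1381  0.9877 -0.0734]
 [ 0.4695 -0.      0.8829]]
shift mm [ 274.5442 -707.6898    9.1124] rotvec [ 0.3245 -0.3979 -1.0329]
[[ 0.0003 -0.9536 -0.3011  0.0766]
 [ 1.      0.0001  0.0008  0.0001]
 [-0.0007 -0.3011  0.9536 -0.0702]
 [ 0.      0.      0.      1.    ]] 352.5713689442783
```

Careful with the scale: shifts go in shares of 400 mm and turns go in shares of 60 degrees. That gives: -354 mm / 400 = -0.885, -264 mm / 400 = -0.66, -0.26 rad / 1.0472 = -0.2483.

{"method": "servo_tool", "body": {
  "rows": [85,0.085,-0.22,0.0025,0.0382,-0.0477,-0.1241,85,0.17,-0.44,0.005,0.0764,-0.0955,-0.2483,85,0.255,-0.66,0.0075,0.1146,-0.1432,-0.3724,85,0.3425,-0.885,0.01,0.1528,-0.191,-0.4966,85,0.3425,-0.885,0.01,0.1547,-0.19,-0.4927,85,0.3425,-0.885,0.01,0.1547,-0.19,-0.4927,85,0.3425,-0.885,0.01,0.1547,-0.19,-0.4927,85,0.3425,-0.885,0.01,0.1547,-0.19,-0.4927]
}}

```text
clock: 1.15
eef_pos: [0.3479, 0.2075, 0.3079]
tool_rot: [165.9, 3.8, 129.1]
ft_force: [0.2, 0.5, 0.4]
width: 0.0851
grasp_force: 0.0
```

Scaled: -354 mm / 400 = -0.885, -176 mm / 400 = -0.44, -0.52 rad / 1.0472 = -0.4966.

{"method": "servo_tool", "body": {
  "rows": [85,0.17,-0.44,0.005,0.0764,-0.0955,-0.2483,85,0.3425,-0.885,0.0125,0.1528,-0.191,-0.4966,85,0.3425,-0.885,0.0125,0.1547,-0.19,-0.4927,85,0.3425,-0.885,0.0125,0.1547,-0.19,-0.4927,85,0.3425,-0.885,0.0125,0.1547,-0.19,-0.4927,85,0.3425,-0.885,0.0125,0.1547,-0.19,-0.4927,85,0.3425,-0.885,0.0125,0.1547,-0.19,-0.4927,85,0.3425,-0.885,0.0125,0.1547,-0.19,-0.4927]
}}

```text
clock: 2.15
eef_pos: [0.4851, -0.1445, 0.312]
tool_rot: [152.0, -0.1, 99.2]
ft_force: [-0.3, -0.1, -0.4]
width: 0.085
grasp_force: 0.0
```

```bash
python3 - <<'E'
from h import *
import pickle
w=wrist('pics/w1.png');pickle.dump(w,open('w1.pkl','wb'))
A=port_axes(9);m=np.array([.5794,-.1718,.1443])
delta(m+A@[0,.04,.19],tool(A,0)); s=sense();print(s['clock'],s['joint_pos'])
print(proj(w,[m,m+A@[0,.07,.001]]))
E
```

```text
shift mm [ 0.0271 -2.1729 -0.4501] rotvec [-0.0006  0.0006 -0.0036]
2.2 [-33.0353 -27.0789 118.6059  19.9158  68.2151 -46.3599]
[[314.9919 246.5336]
 [315.0753 160.5648]]
```

View pics/w1.png

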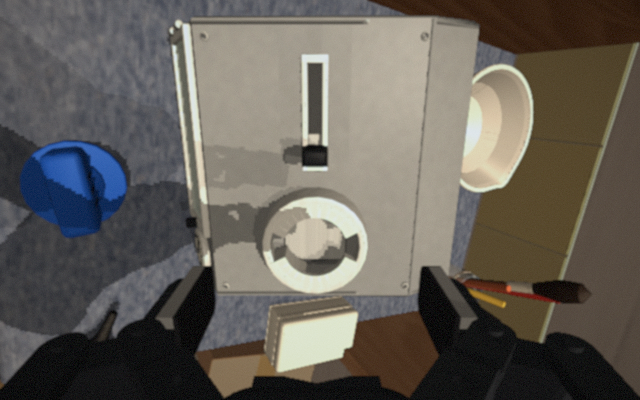

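The wrist view shows the collar top at about (315,244), the tab at (315,155), and the slot vertical at columns 302–328. The axes match my model. I'll overlay the model to refine it.

```bash
python3 - <<'E'
from h import *
import pickle
w=pickle.load(open('w1.pkl','rb'))
A=port_axes(9);m=np.array([.5794,-.1718,.1443]);o=m-A[:,2]*.024
t=np.linspace(0,2*np.pi,73)
def circ(r,z): return (o[:,None]+A@np.array([r*np.cos(t),r*np.sin(t),0*t+z])).T
def box(s): return [o+A@[x,.07+y,z] for z in(.01,.04) for x,y in((-.009,-.006),(.009,-.006),(.009,.006),(-.009,.006))]
for r,z in((.044,.024),(.025,.024),(.044,0)):
    p=proj(w,circ(r,z));print(r,z,p.min(0),p.max(0))
x0,y0,k=235,130,5
im=cv2.resize(w['frame'][y0:y0+120+50,x0:x0+160],None,fx=k,fy=k,interpolation=cv2.INTER_CUBIC)
q=lambda p:((proj(w,p)-[x0,y0]+.5)*k).astype(np.int32)
for r,z in((.044,.024),(.025,.024)): cv2.polylines(im,[q(circ(r,z))],True,(0,0,255),1)
b=q(box(0));cv2.polylines(im,[b[4:]],True,(0,255,0),1);cv2.polylines(im,[b[:4]],True,(255,0,0),1)
cv2.imwrite('pics/w1c.png',im[:600]);print(im.shape)
E
```

```text
0.044 0.024 [260.2387 193.891 ] [369.7317 294.528 ]
0.025 0.024 [283.8892 217.2357] [346.0874 274.3331]
0.044 0 [264.4088 185.9607] [365.6899 280.0289]
(850, 800, 3)
```

```bash
python3 -c "
import cv2;i=cv2.imread('pics/w1c.png');print(i.shape)"
```

```text
(600, 800, 3)
```

View pics/w1c.png

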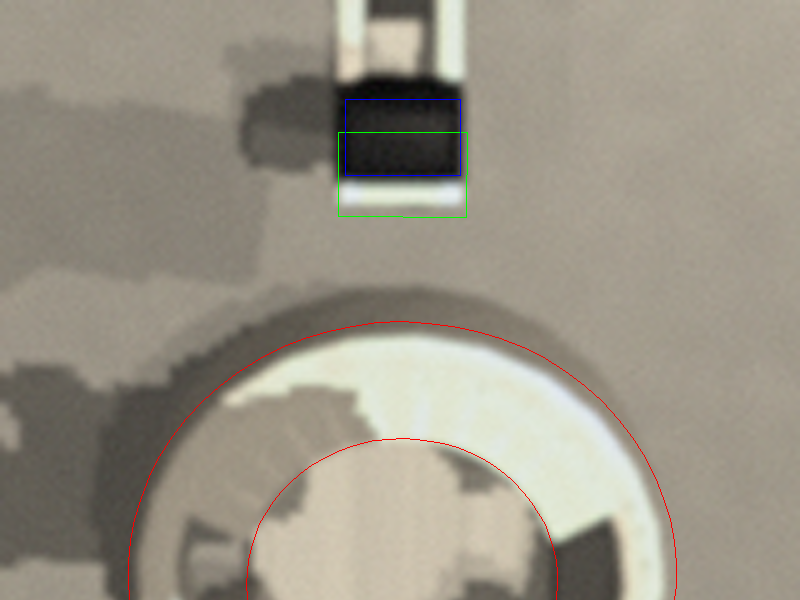

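The model ring comes out about 3% too large and the tab slightly offset, so the port sits a little lower than assumed. I'll refine by least squares over all three views.

```bash
python3 - <<'E'
from h import *
import pickle
from scipy.optimize import least_squares
w=pickle.load(open('w1.pkl','rb'));a,b=pickle.load(open('ab.pkl','rb'))
t=np.linspace(0,2*np.pi,181)
def ext(i,A,o,r,z):
    p=proj(i,(o[:,None]+A@np.array([r*np.cos(t),r*np.sin(t),0*t+z])).T);return np.r_[p.min(0),p.max(0)]
def bx(i,A,o):
    p=proj(i,[o+A@[x,.07+y,z] for z in(.01,.04) for x in(-.009,.009) for y in(-.006,.006)]);return np.r_[p.min(0),p.max(0)]
def f(v,full=False):
    A=port_axes(v[3]);o=v[:3]
    rw=ext(w,A,o,.044,.024)-[261.6,196.6,367.6,291.8]
    rb=(bx(w,A,o)-[302.5,145.5,327,165.1])
    rs=(ext(a,A,o,.044,.024)-[405.5,214,447.3,0])[:3]
    rt=(ext(b,A,o,.044,.024)-[419.8,153,450.7,0])[:3]
    return (rw,rb,rs,rt) if full else np.r_[rw,rb,rs*1,rt*1]
v=least_squares(f,[.568,-.173,.123,9],x_scale=[.01,.01,.01,1]).x
print(v,v[:3]+port_axes(v[3])[:,2]*.024);[print(x) for x in f(v,True)]
g=lambda u:np.r_[f(u,True)[0],f(u,True)[1]]
v=least_squares(g,v,x_scale=[.01,.01,.01,1]).x;print('wrist only',v);[print(x) for x in f(v,True)]
E
```

```text
[ 0.5907 -0.1681  0.1216  8.8684] [ 0.5795 -0.1699  0.1428]
[-1.6196 -5.6299  1.6118 -0.1948]
[-0.5596  1.1083  0.6849  4.7172]
[-1.0048  0.428   0.1505]
[-0.7287 -0.5411 -0.014 ]
wrist only [ 0.5907 -0.1681  0.1214  8.8199]
[-1.6526 -5.7314  1.5059 -0.3347]
[-0.5467  1.0375  0.6752  4.6227]
[-1.0064  0.5075  0.1403]
[-0.7573 -0.5433 -0.0438]
```

```bash
python3 - <<'E'
from h import *
import pickle
from scipy.optimize import least_squares
w=pickle.load(open('w1.pkl','rb'));a,b=pickle.load(open('ab.pkl','rb'))
t=np.linspace(0,2*np.pi,181)
def ext(i,A,o,r,z):
    p=proj(i,(o[:,None]+A@np.array([r*np.cos(t),r*np.sin(t),0*t+z])).T);return np.r_[p.min(0),p.max(0)]
def bx(i,A,o,d):
    p=proj(i,[o+A@[x,.07+d+y,z] for z in(.01,.04) for x in(-.009,.009) for y in(-.006,.006)]);return np.r_[p.min(0),p.max(0)]
def f(v,full=False):
    A=port_axes(v[3]);o=v[:3]; r=v[5]
    L=[ext(w,A,o,r,.024)-[261.6,196.6,367.6,291.8], bx(w,A,o,v[4])-[302.5,145.5,327,165.1],
     (ext(a,A,o,r,.024)-[405.5,214,447.3,0])[:3],(ext(b,A,o,r,.024)-[419.8,153,450.7,0])[:3]]
    return L if full else np.concatenate(L)
for r0 in (.044,.0425):
  v=least_squares(lambda u:np.r_[f(u),(u[5]-r0)*3e4],[.59,-.168,.121,9,0,.044],x_scale=[.01,.01,.01,1,.01,.01]).x
  print(v,v[:3]+port_axes(v[3])[:,2]*.024);[print(x) for x in f(v,True)]
E
```

```text
[ 0.5923 -0.1711  0.1195  9.0721  0.005   0.044 ] [ 0.5812 -0.1728  0.1407]
[-0.9271 -2.4656  1.0615  1.5303]
[-0.7407 -1.6402  0.3371  1.5332]
[0.4649 1.6176 1.7034]
[ 0.1847 -1.0168  0.8205]
[ 0.5906 -0.1699  0.1226  9.0638  0.0042  0.0425] [ 0.5795 -0.1717  0.1437]
[ 0.3305 -1.1073 -0.017   0.7244]
[-0.8008 -1.7924  0.6309  1.6767]
[0.3349 0.876  0.139 ]
[ 0.5694 -0.0489  0.2115]
```

```bash
cat >> h.py <<'E'
PA=port_axes(9.06);PO=np.array([.5906,-.1699,.1226])
E
python3 - <<'E'
from h import *
print(PA)
delta(PO+PA@[0,.074,.086],tool(PA,0))
E
```

```text
[[ 0.8719 -0.1575 -0.4636]
 [ 0.139   0.9875 -0.0739]
 [ 0.4695  0.      0.8829]]
shift mm [  54.0624   40.8925 -113.9767] rotvec [-0.0006  0.0006 -0.0025]
```

Scaled: -114 mm / 400 = -0.285, -85 mm / 400 = -0.2125.

{"method": "servo_tool", "body": {
  "rows": [85,0.045,0.05,-0.05,0,0,0,85,0.075,0.1025,-0.1375,0,0,0,85,0.105,0.1025,-0.2125,0,0,0,85,0.135,0.1025,-0.285,0,0,0,85,0.135,0.1025,-0.285,0,0,0,10,0.135,0.1025,-0.285,0,0,0,10,0.135,0.1025,-0.285,0,0,0,10,0.135,0.1025,-0.285,0,0,0],
  "newtons": 30
}}

```text
clock: 3.2
eef_pos: [0.5391, -0.1054, 0.2004]
tool_rot: [151.8, 0.1, 99.0]
ft_force: [-0.1, -0.5, -0.2]
width: 0.0316
grasp_force: 0.0
```

Scaled: 40 mm / 400 = 0.1, 32 mm / 400 = 0.08.

{"method": "servo_tool", "body": {
  "rows": [10,0,0,0,0,0,0,10,0,0,0,0,0,0,10,-0.0025,0.02,0,0,0,0,10,-0.0075,0.04,0,0,0,0,10,-0.01,0.06,0,0,0,0,10,-0.0125,0.08,0,0,0,0,10,-0.015,0.1,0,0,0,0,10,-0.015,0.1,0,0,0,0]
}}

```text
clock: 4.2
eef_pos: [0.5318, -0.0653, 0.1994]
tool_rot: [152.0, 0.1, 99.1]
ft_force: [-19.3, -2.0, 13.1]
width: 0.0174
grasp_force: 33.9
```

```bash
python3 - <<'E'
from h import *
import pickle
w=wrist('pics/w2.png')
p,_,s=cur();print(s['clock'],s['ft_force'],s['width'],s['grasp_force'],PA.T@(p-PO))
E
```

```text
4.25 [-19.0059  -0.5911  13.2975] 0.017412244732066966 33.8500839471817 [-0.0007  0.1124  0.0873]
```

{"method": "servo_tool", "body": {
  "rows": [10,-0.005,0,0.005,0,0,0,10,-0.005,0,0.005,0,0,0,10,-0.0075,0.01,0.005,0,0,0,10,-0.01,0.02,0.005,0,0,0,10,-0.01,0.03,0.005,0,0,0,10,-0.01,0.03,0.005,0,0,0,10,-0.01,0.03,0.005,0,0,0,10,-0.01,0.03,0.005,0,0,0]
}}

```text
clock: 5.25
eef_pos: [0.5288, -0.0526, 0.2]
tool_rot: [151.9, -0.0, 99.0]
ft_force: [17.3, 4.5, -14.6]
width: 0.0177
grasp_force: 32.9
```

```bash
python3 - <<'E'
from h import *
w=wrist('pics/w3.png')
p,_,s=cur();print(s['clock'],s['ft_force'],s['width'],s['grasp_force'],PA.T@(p-PO),PA.T@s['ft_force'])
E
```

```text
5.3 [ 18.3018   3.694  -14.6893] 0.017259958312773667 32.8711599111557 [-0.0013  0.1255  0.0883] [  9.5753   0.766  -21.7279]
```

View pics/w3.png

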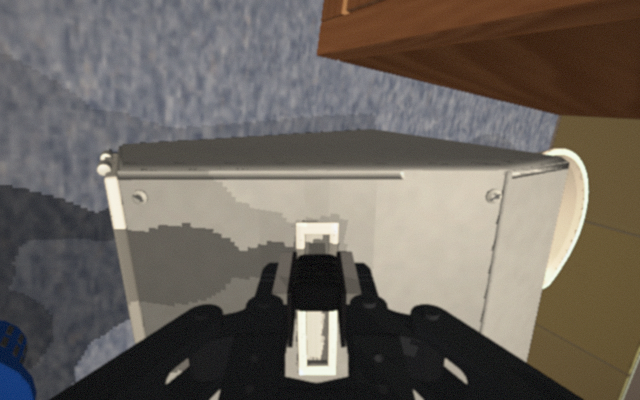

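The tab is clamped with some slot left above it at (318,235). I'll ease the z strain and push on to the stop.

Scaled: 4 mm / 400 = 0.01, 3 mm / 400 = 0.0075.

{"method": "servo_tool", "body": {
  "rows": [10,0.0025,0,-0.0025,0,0,0,10,0.0025,0,-0.0025,0,0,0,10,0.0018,0.005,-0.0025,0,0,0,10,0.0013,0.0075,-0.0025,0,0,0,10,0.001,0.01,-0.0025,0,0,0,10,0.001,0.01,-0.0025,0,0,0,10,0.001,0.01,-0.0025,0,0,0,10,0.001,0.01,-0.0025,0,0,0]
}}

```text
clock: 6.3
eef_pos: [0.529, -0.0514, 0.1997]
tool_rot: [151.9, 0.3, 98.9]
ft_force: [0.7, -13.3, -4.9]
width: 0.0175
grasp_force: 35.2
```

```bash
python3 - <<'E'
from h import *
p,_,s=cur();print(s['clock'],s['grasp_force'],PA.T@(p-PO),PA.T@s['ft_force'])
E
```

```text
6.3 35.16737222671509 [-0.001   0.1267  0.0879] [ -3.5755 -13.1997  -3.6635]
```

Scaled: 110 mm / 400 = 0.275, 88 mm / 400 = 0.22.

{"method": "servo_tool", "body": {
  "rows": [10,0,-0.005,0,0,0,0,60,0,-0.005,0,0,0,0,60,0,-0.005,0,0,0,0,60,0,-0.005,0,0,0,0,60,-0.035,-0.01,0.065,0,0,0,60,-0.07,-0.015,0.1325,0,0,0,60,-0.115,-0.0225,0.22,0,0,0,60,-0.14,-0.0225,0.275,0,0,0]
}}

```text
clock: 7.3
eef_pos: [0.4729, -0.0583, 0.3121]
tool_rot: [151.8, 0.1, 99.0]
ft_force: [0.8, -0.4, 0.0]
width: 0.0597
grasp_force: 0.0
```

```bash
python3 - <<'E'
from h import *
p,_,s=cur();print(s['clock'],s['grasp_force'],s['ft_force'],s['width'])
a=np.radians(-5.7);y=np.array([np.cos(a),np.sin(a),0]);z=np.array([0,0,-1.]);T=np.c_[np.cross(y,z),y,z]
delta([.4267,.2145,.26],T)
E
```

```text
7.3 0.0 [ 0.7598 -0.4277  0.025 ] 0.05971485712136448
shift mm [-46.1688 272.7943 -52.1489] rotvec [-0.0123  0.4936 -0.2526]
```

Scaled: 273 mm / 400 = 0.6825, 228 mm / 400 = 0.57, 0.494 rad / 1.0472 = 0.4717.

{"method": "servo_tool", "body": {
  "rows": [85,-0.02,0.1125,-0.0125,-0.0019,0.0764,-0.0382,85,-0.04,0.225,-0.035,-0.0038,0.1528,-0.0764,85,-0.06,0.34,-0.06,-0.0057,0.2387,-0.1241,85,-0.08,0.455,-0.085,-0.0076,0.3151,-0.1623,85,-0.1,0.57,-0.11,-0.0095,0.3915,-0.2005,85,-0.115,0.6825,-0.13,-0.0115,0.4717,-0.2416,85,-0.115,0.6825,-0.13,-0.0115,0.4717,-0.2416,85,-0.115,0.6825,-0.13,-0.0115,0.4717,-0.2416]
}}

```text
clock: 8.3
eef_pos: [0.4271, 0.2148, 0.2578]
tool_rot: [-179.9, -0.1, 84.3]
ft_force: [0.4, 0.9, 0.0]
width: 0.0849
grasp_force: 0.0
```

```bash
python3 - <<'E'
from h import *
import pickle
w=wrist('pics/w4.png');pickle.dump(w,open('w4.pkl','wb'))
p,_,s=cur();print(s['clock'],p,s['tool_rot'],proj(w,[[.4267,.2145,.095],[.4267,.2145,.06],[.4267,.2145,0]]))
cv2.imwrite('pics/w4c.png',cv2.resize(w['frame'][100:320,180:460],None,fx=2.7,fy=2.7,interpolation=cv2.INTER_CUBIC))
E
```

```text
8.35 [0.4272 0.2143 0.2582] [-179.9117   -0.0775   84.2502] [[315.3716 207.8618]
 [315.5248 193.965 ]
 [315.7166 176.5674]]
```

View pics/w4c.png

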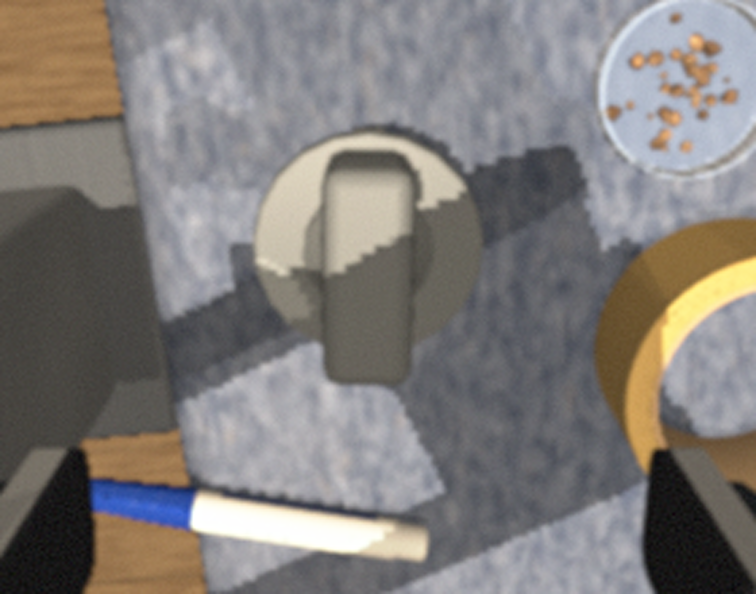

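The crop shows the bar centred at about (316.3,202.5) in the full frame, aligned with the image vertical. It sits about 3 mm further along +y than predicted, so I'll correct that and grasp.

Scaled: -118 mm / 400 = -0.295, -105 mm / 400 = -0.2625.

{"method": "servo_tool", "body": {
  "rows": [85,0,0.0075,-0.0875,0,0,0,85,0,0.0075,-0.1875,0,0,0,85,0,0.0075,-0.2625,0,0,0,85,0,0.0075,-0.295,0,0,0,85,0,0.0075,-0.295,0,0,0,15,0,0.0075,-0.295,0,0,0,15,0,0.0075,-0.295,0,0,0,15,0,0.0075,-0.295,0,0,0],
  "newtons": 60
}}

```text
clock: 9.35
eef_pos: [0.4276, 0.218, 0.1407]
tool_rot: [-179.9, -0.1, 84.2]
ft_force: [-0.2, 0.4, -0.7]
width: 0.0317
grasp_force: 0.0
```

Scaled: 160 mm / 400 = 0.4, 130 mm / 400 = 0.325.

{"method": "servo_tool", "body": {
  "rows": [15,0,0,0,0,0,0,15,0,0,0,0,0,0,15,0,0,0,0,0,0,15,0,0,0.1,0,0,0,15,0,0,0.2,0,0,0,15,0,0,0.325,0,0,0,15,0,0,0.4,0,0,0,15,0,0,0.4,0,0,0]
}}

```text
clock: 10.35
eef_pos: [0.4281, 0.2183, 0.3024]
tool_rot: [179.9, -0.2, 84.2]
ft_force: [0.0, 0.1, -1.6]
width: 0.023
grasp_force: 59.6
```

```bash
python3 - <<'E'
from h import *
import pickle
w=wrist();pickle.dump(w,open('w5.pkl','wb'))
p,_,s=cur();print(s['clock'],p,s['tool_rot'],s['ft_force'],s['width'],s['grasp_force'],s['joint_pos'])
cv2.imwrite('pics/w5c.png',cv2.resize(w['frame'][100:400,160:480],None,fx=2,fy=2,interpolation=cv2.INTER_CUBIC))
delta(PO+PA@[0,0,.30],tool(PA,90))
# predicted held cartridge outline, tool frame: flange ring centre offset e along tool x
M=np.array(w['mount']);t=np.linspace(0,2*np.pi,91)
for e in(-.003,0,.003):
  for zz in(.054+.086-.06,):
    P=np.c_[e+.034*np.cos(t),.034*np.sin(t),0*t+zz,0*t+1];C=(np.linalg.inv(M)@P.T)[:3]
    u=w['fx']*C[0]/C[2]+w['cx'];v=w['fy']*C[1]/C[2]+w['cy'];print(e,u.min(),u.max(),v.min(),v.max())
E
```

```text
10.4 [0.4273 0.2179 0.3001] [-179.9208   -0.1106   84.2434] [-0.052  0.114 -2.812] 0.02320148532370919 59.55556333065033 [ 20.8117 -11.3895 104.0912   0.1345  87.3197  26.5619]
shift mm [  24.1819 -410.0135   87.3686] rotvec [-0.3867 -0.4119  1.7883]
-0.003 243.42171165164098 387.01381108224547 199.36435734726416 328.61151360745754
0 243.02933953202137 387.3998679420109 192.8845900784391 323.5391447593074
0.003 242.6326892239867 387.79013251945537 186.32970659051267 318.41480308585585
```

View pics/w5c.png

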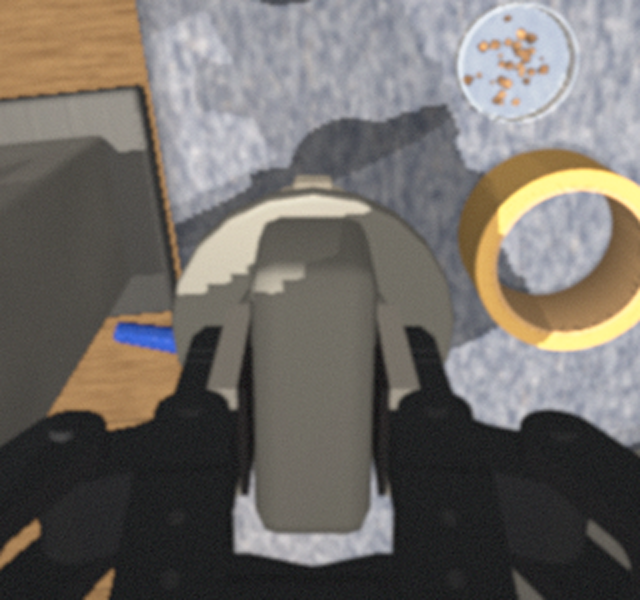

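Bar firmly held. The flange's top edge is at row ~194, so the cartridge is centred in the grasp. Next I move above the port, turning the bar onto port x, in two halves.

Scaled: -205 mm / 400 = -0.5125, -182 mm / 400 = -0.455, 0.894 rad / 1.0472 = 0.8537.

{"method": "servo_tool", "body": {
  "rows": [15,0.005,-0.065,0.02,-0.0229,-0.0248,0.105,15,0.01,-0.13,0.04,-0.0458,-0.0487,0.2101,15,0.015,-0.195,0.06,-0.0688,-0.0735,0.3151,15,0.02,-0.26,0.08,-0.0926,-0.0984,0.4269,15,0.0225,-0.325,0.095,-0.1146,-0.1241,0.53,15,0.025,-0.39,0.11,-0.1385,-0.148,0.6398,15,0.0275,-0.455,0.125,-0.1623,-0.1719,0.7477,15,0.03,-0.5125,0.1375,-0.1843,-0.1967,0.8537]
}}

```text
clock: 11.4
eef_pos: [0.4384, 0.0121, 0.3521]
tool_rot: [173.1, 13.7, 135.2]
ft_force: [-0.1, 0.6, -1.7]
width: 0.023
grasp_force: 59.3
```

Scaled: -205 mm / 400 = -0.5125, -182 mm / 400 = -0.455, 0.894 rad / 1.0472 = 0.8537.

{"method": "servo_tool", "body": {
  "rows": [15,0.005,-0.065,0.0125,-0.0229,-0.0248,0.105,15,0.01,-0.13,0.025,-0.0458,-0.0487,0.2101,15,0.015,-0.195,0.0375,-0.0688,-0.0735,0.3151,15,0.02,-0.26,0.05,-0.0926,-0.0984,0.4269,15,0.0225,-0.325,0.0625,-0.1146,-0.1241,0.53,15,0.025,-0.39,0.0725,-0.1385,-0.148,0.6398,15,0.0275,-0.455,0.0775,-0.1623,-0.1719,0.7477,15,0.03,-0.5125,0.08,-0.1843,-0.1967,0.8537]
}}

```text
clock: 12.4
eef_pos: [0.4505, -0.1929, 0.3839]
tool_rot: [179.9, 27.9, -170.9]
ft_force: [1.0, 0.9, -1.4]
width: 0.0232
grasp_force: 59.4
```

```bash
python3 - <<'E'
from h import *
p,_,s=cur();print(s['clock'],PA.T@(p-PO),s['joint_pos'],s['ft_force'],s['width'])
delta(PO+PA@[0,0,.1405+.045],tool(PA,90))
E
```

```text
12.4 [-0.0027 -0.0007  0.2974] [ -41.9887  -28.9036  112.4613   21.8543   78.9626 -142.0309] [ 0.9783  0.8525 -1.3833] 0.023184306108181982
shift mm [ 54.1424   9.3022 -97.4913] rotvec [-0.0013 -0.0019 -0.0019]
```

Scaled: -97 mm / 400 = -0.2425, -72 mm / 400 = -0.18.

{"method": "servo_tool", "body": {
  "rows": [15,0.035,0.0075,-0.06,0,0,0,15,0.0675,0.0125,-0.12,0,0,0,15,0.1,0.0175,-0.18,0,0,0,15,0.135,0.0225,-0.2425,0,0,0,15,0.135,0.0225,-0.2425,0,0,0,15,0.135,0.0225,-0.2425,0,0,0,15,0.135,0.0225,-0.2425,0,0,0,15,0.135,0.0225,-0.2425,0,0,0]
}}

```text
clock: 13.4
eef_pos: [0.5051, -0.1836, 0.291]
tool_rot: [-179.9, 28.1, -171.0]
ft_force: [-0.4, 0.1, -2.2]
width: 0.0232
grasp_force: 59.5
```

```bash
python3 - <<'E'
from h import *
import pickle
p,Rm,s=cur();i=snapshot('scene');pickle.dump(i,open('s2.pkl','wb'))
print(s['clock'],PA.T@(p-PO),s['joint_pos'],PA.T@s['ft_force'],s['width'])
# overlay cartridge model from tool pose + port collar
t=np.linspace(0,2*np.pi,73);x0,y0,k=370,150,6
im=cv2.resize(i['frame'][y0:y0+100,x0:x0+130],None,fx=k,fy=k,interpolation=cv2.INTER_CUBIC)
q=lambda P:((proj(i,P)-[x0,y0]+.5)*k).astype(np.int32)
for r,z in((.018,0),(.022,.006),(.034,.052),(.034,.06)):
    P=(p[:,None]+Rm@np.array([r*np.cos(t)-.0005,r*np.sin(t),0*t+.1405-z])).T; cv2.polylines(im,[q(P)],True,(0,0,255),1)
for r in(.044,.025):
    P=(PO[:,None]+PA@np.array([r*np.cos(t),r*np.sin(t),0*t+.024])).T; cv2.polylines(im,[q(P)],True,(0,200,0),1)
cv2.imwrite('pics/s2c.png',im)
E
```

```text
13.4 [ 0.0026 -0.0001  0.1893] [ -35.9622  -19.8808  115.5968   21.4282   65.1342 -140.7666] [-1.3983  0.1583 -1.7133] 0.023246385717220826
```

View pics/s2c.png

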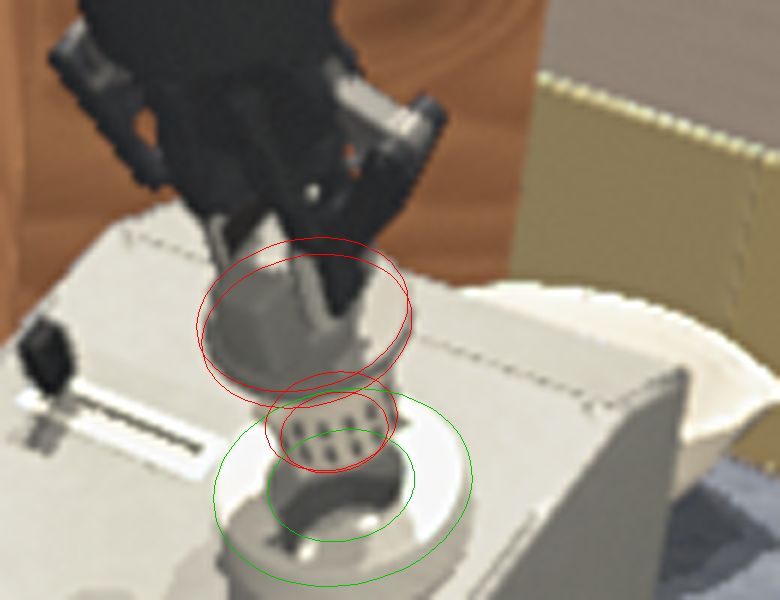

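Shutter open (tab far left), cartridge above the bore, and the model agrees to about 1 px. I'll descend in stages while watching forces.

Scaled: -48.7 mm / 400 = -0.1218, 22.6 mm / 400 = 0.0565.

{"method": "servo_tool", "body": {
  "rows": [15,-0.005,0,-0.0025,0,0,0,15,0.0075,0,-0.0275,0,0,0,15,0.02,0.0025,-0.05,0,0,0,15,0.0325,0.005,-0.0725,0,0,0,15,0.045,0.0075,-0.0975,0,0,0,15,0.0565,0.009,-0.1218,0,0,0,15,0.0565,0.009,-0.1218,0,0,0,15,0.0565,0.009,-0.1218,0,0,0]
}}

```text
clock: 14.45
eef_pos: [0.5278, -0.1796, 0.2414]
tool_rot: [-180.0, 28.0, -171.0]
ft_force: [-1.0, 0.1, -1.6]
width: 0.0234
grasp_force: 59.6
```

```bash
cat > st.py <<'E'
from h import *
p,Rm,s=cur();print(s['clock'],'port mm',PA.T@(p-PO)*1e3-[0,0,140.5],'F',PA.T@s['ft_force'],'M',PA.T@s['moment'],s['width'],s['grasp_force'],'tooldeg',R.from_matrix(PA.T@Rm@tool(np.eye(3),0).T).as_rotvec(degrees=True),s['joint_pos'][5])
E
python3 st.py
```

```text
14.45 port mm [-0.382   0.294  -5.7915] F [-1.5791  0.2344 -0.9754] M [-0.0201  0.3744 -0.0109] 0.02336532790615956 59.639514684677124 tooldeg [-0.0586  0.0248 89.9762] -141.20954977000966
```

Scaled: -9 mm / 400 = -0.0225, -6.6 mm / 400 = -0.0165.

{"method": "servo_tool", "body": {
  "rows": [15,0.003,0.0005,-0.0055,0,0,0,15,0.0058,0.001,-0.011,0,0,0,15,0.0088,0.0015,-0.0165,0,0,0,15,0.0118,0.002,-0.0225,0,0,0,15,0.0118,0.002,-0.0225,0,0,0,15,0.0118,0.002,-0.0225,0,0,0,15,0.0118,0.002,-0.0225,0,0,0,15,0.0118,0.002,-0.0225,0,0,0]
}}

```text
clock: 15.45
eef_pos: [0.5323, -0.1788, 0.2321]
tool_rot: [-180.0, 28.0, -171.0]
ft_force: [-4.1, -0.5, -0.2]
width: 0.023
grasp_force: 60.2
```

```bash
python3 st.py
```

```text
15.45 port mm [ -0.621    0.3711 -16.0986] F [-3.7365  0.1736  1.7735] M [ 0.1083  0.9602 -0.0202] 0.02300875152480571 60.195761919021606 tooldeg [-0.0483  0.0338 89.9677] -141.27774739833308
```

Scaled: -5.6 mm / 400 = -0.014, 2.2 mm / 400 = 0.0055.

{"method": "servo_tool", "body": {
  "rows": [15,-0.0015,-0.0003,-0.0008,0,0,0,15,0.0008,0,-0.005,0,0,0,15,0.003,0.0005,-0.0095,0,0,0,15,0.0055,0.0008,-0.014,0,0,0,15,0.0055,0.0008,-0.014,0,0,0,15,0.0055,0.0008,-0.014,0,0,0,15,0.0055,0.0008,-0.014,0,0,0,15,0.0055,0.0008,-0.014,0,0,0]
}}

```text
clock: 16.45
eef_pos: [0.5347, -0.1785, 0.2271]
tool_rot: [-180.0, 28.0, -171.0]
ft_force: [-5.5, -0.3, 4.0]
width: 0.0231
grasp_force: 60.8
```

```bash
python3 st.py
```

```text
16.45 port mm [ -0.8263   0.3115 -21.6839] F [-2.9444  0.5685  6.0485] M [ 0.4448  0.9399 -0.0682] 0.02307486707610606 60.80832302570343 tooldeg [-0.0841  0.0058 89.9802] -141.39851488671007
```

Spring contact at the expected depth. Pressing to about -27 mm.

Scaled: -4.7 mm / 400 = -0.0118, -3.6 mm / 400 = -0.009.

{"method": "servo_tool", "body": {
  "rows": [15,0.0008,0,-0.0035,0,0,0,15,0.0025,0.0003,-0.0065,0,0,0,15,0.0038,0.0005,-0.009,0,0,0,15,0.005,0.0008,-0.0118,0,0,0,15,0.005,0.0008,-0.0118,0,0,0,15,0.005,0.0008,-0.0118,0,0,0,15,0.005,0.0008,-0.0118,0,0,0,15,0.005,0.0008,-0.0118,0,0,0]
}}

```text
clock: 17.45
eef_pos: [0.5358, -0.1787, 0.2258]
tool_rot: [-179.9, 28.0, -170.8]
ft_force: [-50.7, 6.0, 43.1]
width: 0.0232
grasp_force: 68.5
```

```bash
python3 st.py
```

```text
17.45 port mm [ -0.5161  -0.036  -23.3303] F [-23.1512  13.8795  61.1275] M [ 2.2673  3.9899 -0.3353] 0.0232336390753476 68.46595287322998 tooldeg [-0.0452  0.0499 90.0857] -141.46794025948876
```

Rigid contact, 61 N, likely the flange on the collar, with the port a few mm higher than estimated. I'll back off to light contact.

Scaled: 3.8 mm / 400 = 0.0095, -2 mm / 400 = -0.005.

{"method": "servo_tool", "body": {
  "rows": [15,-0.0025,0,0.005,0,0,0,15,-0.005,-0.0008,0.0095,0,0,0,15,-0.005,-0.0008,0.0095,0,0,0,15,-0.005,-0.0008,0.0095,0,0,0,15,-0.005,-0.0008,0.0095,0,0,0,15,-0.005,-0.0008,0.0095,0,0,0,15,-0.005,-0.0008,0.0095,0,0,0,15,-0.005,-0.0008,0.0095,0,0,0]
}}

```text
clock: 18.45
eef_pos: [0.5351, -0.1788, 0.2267]
tool_rot: [-179.9, 28.1, -171.0]
ft_force: [-6.4, 0.2, 6.8]
width: 0.023
grasp_force: 61.2
```

```bash
python3 st.py; python3 - <<'E'
from h import *
i=snapshot('scene');x0,y0,k=375,185,7
cv2.imwrite('pics/s3c.png',cv2.resize(i['frame'][y0:y0+80,x0:x0+110],None,fx=k,fy=k,interpolation=cv2.INTER_CUBIC))
E
```

```text
18.45 port mm [ -0.81    -0.038  -22.2038] F [-2.3952  1.1857  8.9936] M [ 0.2178  0.7727 -0.0069] 0.023021475530891667 61.23718857765198 tooldeg [-0.1516  0.0095 89.99  ] -141.447169919903
```

View pics/s3c.png

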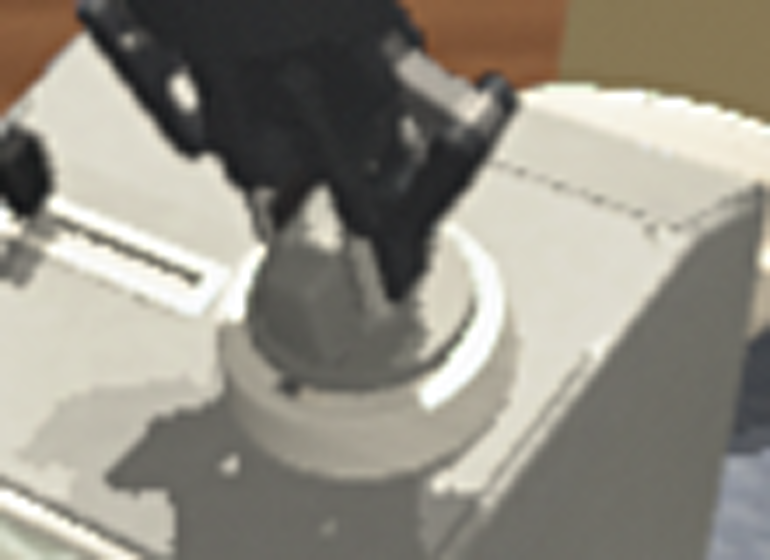

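The flange sits practically on the collar (edge at about (360,385), a slot end just visible at (290,385)). So it is pressed in, and the true depth is about 5 mm more than my estimate. Turning the first 30°.

Scaled: 0.4 mm / 400 = 0.001, -0.2 mm / 400 = -0.0005, -0.462 rad / 1.0472 = -0.4412.

{"method": "servo_tool", "body": {
  "rows": [15,-0.0005,0,0.001,0,0,0,15,-0.0005,0,0.001,0.0382,0.0057,-0.0735,15,-0.0005,0,0.001,0.0764,0.0124,-0.1471,15,-0.0005,0,0.001,0.1146,0.0181,-0.2206,15,-0.0005,0,0.001,0.1528,0.0248,-0.2941,15,-0.0005,0,0.001,0.191,0.0306,-0.3676,15,-0.0005,0,0.001,0.232,0.0372,-0.4412,15,-0.0005,0,0.001,0.232,0.0372,-0.4412]
}}

```text
clock: 19.5
eef_pos: [0.5348, -0.1784, 0.2266]
tool_rot: [165.1, 24.0, 155.8]
ft_force: [-4.3, 1.9, 4.8]
width: 0.023
grasp_force: 60.9
```

```bash
python3 st.py
```

```text
19.5 port mm [ -1.0383   0.3677 -22.1462] F [-1.2801  2.5968  6.0701] M [ 0.3854  0.3799 -0.0267] 0.022960943562344547 60.93930244445801 tooldeg [-0.0463 -0.0167 59.9623] -111.41150936007078
```

Turning freely. The remaining 60°:

Scaled: -0.925 rad / 1.0472 = -0.8833.

{"method": "servo_tool", "body": {
  "rows": [15,0,0,0,0.0659,0.0105,-0.1261,15,0,0,0,0.1327,0.021,-0.2521,15,0,0,0,0.1986,0.0315,-0.3782,15,0,0,0,0.2645,0.042,-0.5042,15,0,0,0,0.3314,0.0525,-0.6303,15,0,0,0,0.3973,0.063,-0.7573,15,0,0,0,0.4641,0.0735,-0.8833,15,0,0,0,0.4641,0.0735,-0.8833]
}}

```text
clock: 20.5
eef_pos: [0.5351, -0.1781, 0.227]
tool_rot: [151.9, -0.1, 99.0]
ft_force: [-3.6, 4.2, 6.7]
width: 0.023
grasp_force: 61.0
```

```bash
python3 st.py
```

```text
20.5 port mm [ -0.5642   0.6385 -21.9914] F [0.6031 4.6742 7.2161] M [ 0.7288  0.1222 -0.042 ] 0.02304882173852879 61.00218057632446 tooldeg [ 0.0194 -0.0999 -0.0983] -51.38637651242494
```

Scaled: 3.5 mm / 400 = 0.0088, 2.7 mm / 400 = 0.0068.

{"method": "servo_tool", "body": {
  "rows": [15,-0.0013,-0.0003,0.0025,0,0,0,15,-0.0025,-0.0005,0.0045,0,0,0,15,-0.0035,-0.0005,0.0068,0,0,0,15,-0.0048,-0.0008,0.0088,0,0,0,15,-0.0048,-0.0008,0.0088,0,0,0,15,-0.0048,-0.0008,0.0088,0,0,0,15,-0.0048,-0.0008,0.0088,0,0,0,15,-0.0048,-0.0008,0.0088,0,0,0]
}}

```text
clock: 21.5
eef_pos: [0.5327, -0.1787, 0.2299]
tool_rot: [152.0, -0.0, 99.0]
ft_force: [1.2, 5.2, 5.8]
width: 0.0231
grasp_force: 60.6
```

```bash
python3 st.py
```

```text
21.5 port mm [ -1.3725   0.428  -18.2551] F [4.5134 4.9007 4.1309] M [ 0.9661 -0.6787  0.0792] 0.02305686047365392 60.603784918785095 tooldeg [ 0.0042 -0.0305 -0.0477] -51.423608502719546
```

Scaled: 1.3 mm / 400 = 0.0033, -0.7 mm / 400 = -0.0018.

{"method": "servo_tool", "body": {
  "rows": [15,-0.0008,0,0.0015,0,0,0,15,-0.0018,-0.0003,0.0033,0,0,0,15,-0.0018,-0.0003,0.0033,0,0,0,15,-0.0018,-0.0003,0.0033,0,0,0,15,-0.0018,-0.0003,0.0033,0,0,0,15,-0.0018,-0.0003,0.0033,0,0,0,15,-0.0018,-0.0003,0.0033,0,0,0,15,-0.0018,-0.0003,0.0033,0,0,0]
}}

```text
clock: 22.5
eef_pos: [0.5317, -0.1788, 0.2306]
tool_rot: [152.0, -0.0, 99.0]
ft_force: [2.4, 4.3, 1.7]
width: 0.0226
grasp_force: 60.2
```

```bash
python3 st.py
```

```text
22.5 port mm [ -1.865    0.5329 -17.163 ] F [3.5014 3.8811 0.0191] M [ 0.7279 -0.6358 -0.0222] 0.022612768373842407 60.20007848739624 tooldeg [ 0.0193  0.0125 -0.0648] -51.40624558009376
```

The lugs have come up against the lip. Releasing and retreating.

Scaled: 124 mm / 400 = 0.31, 95 mm / 400 = 0.2375.

{"method": "servo_tool", "body": {
  "rows": [60,0,0,0,0,0,0,60,0,0,0,0,0,0,60,0,0,0,0,0,0,60,0,0,0,0,0,0,60,-0.035,-0.005,0.065,0,0,0,60,-0.075,-0.0125,0.1425,0,0,0,60,-0.125,-0.02,0.2375,0,0,0,60,-0.1625,-0.025,0.31,0,0,0]
}}

```text
clock: 23.5
eef_pos: [0.4662, -0.1891, 0.3568]
tool_rot: [152.0, 0.1, 99.0]
ft_force: [0.5, -0.9, 0.4]
width: 0.0603
grasp_force: 0.0
```

```bash
python3 - <<'E'
from h import *
s=sense();print(s['clock'],s['ft_force'],s['width'])
w=wrist('pics/w9.png')
g=cv2.cvtColor(w['frame'],cv2.COLOR_BGR2GRAY)
# numeric check: project expected bar top (z -22+95=73, true panel ~5mm higher) & compare with edges
o=PO+PA[:,2]*.005
print(proj(w,[o+PA@[x,y,.073] for x in(-.012,.012) for y in(-.03,.03)]))
c=proj(w,[o+PA@[0,0,.073]])[0].astype(int);print(c)
y0,x0=c[1]-84,c[0]-72
for r in range(y0,y0+168,7): print(''.join(' .:-=+*#%@'[min(9,int(v)//26)] for v in g[r,max(0,x0):x0+144:3]) if 0<=r<400 else '')
E
```

```text
23.5 [ 0.4542 -0.9069  0.3747] 0.06029860682480609
[[301.5294 233.7289]
 [300.4795 158.3592]
 [331.947  233.696 ]
 [333.0111 158.3354]]
[316 197]
*********************%%%%%%%####################
***************************#****################
****************************#####*######*#######
**************+++===+#%%%%%#*+++*###############
+++******++++--=%@@@@@@@@@@@@@@@@#+*############
++++****++---#%%%%%*++==+=+*%@@@@@@@**##*#######
++++****=--#%%*=-=+=-::::::-+***%@@@@@****#*####
++++***---%%*=----:-=+++++++=+****#@@@@***##**#*
******+--**+=+------++******++******=%@@*##***##
******=--%+=++----:-++******+++******+@@#****#**
*******--#++*+---::-++******+=++*****+@@#***###*
*******+-=++*+-::::-+++*****+=++*****%@%*****#*#
=========-++++---::-++******+=+*****#@@*********
========**==++---::-+*******++*****#@%**********
========++=====-----+*******++***#@%************
========+********+--++******++#%%*************#*
==++***************-+++*****+*******************
===============+=====+++++++======+=============
====================+========+==++=======+===+==
=====+=====================+====================
-==+===========-===============++===+===========
 ===+=====*======================+++===++=====+=
 :========+=++==========+***##%%%%@@@%=======+=-
 :=====++===+=%@@@@@@@@@@@@@@@@@@@@@@*=========:
```

The bar lies along port y, centred where predicted, and the gripper is clear. Handing in.

```bash
python3 -c "
from station import close_job
print(close_job())"
```

```text
the job is handed in; nothing more can be done
None
```

I refitted the cartridge and handed the job in at about 23.5 s. The shutter is at its open stop, and the cartridge was pressed in, turned 90° clockwise and lifted by the spring, with the bar level. The gripper is clear; `close_job` gave no verdict, and the final seat was checked only by force and one wrist image.

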